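# Seat the steam-vent plug and check that it rocks free

### The job

Take the tapered ceramic vent plug from the counter, set it in the tapered collar on the steriliser's lid and push it down home with a firm but gentle press, held for about a second: about 10 N, never over 15 N. Then, with it still bearing on the collar, rock it some ten degrees over to one side to see that it is not stuck, and leave it sitting square and fully home in the collar. Leave the straight-sided stopper and everything else on the counter where it is.

Things in the scene. Friction and masses are not known exactly. Their poses are not given: they have to be found in the camera images.
- plug: The vent plug: loose, white ceramic, about 0.13 kg, standing on its small end. From below: a cone frustum 24 mm across at the foot widening straight to 56 mm at 22 mm up, a rim 4 mm high and 56 mm across, then an upright cylindrical handle 22 mm across from 26 to 66 mm up. Rotationally symmetric. Origin: centre of the foot; z up along its axis.
- plug_top (a point): Centre of the top of the plug's handle, 66 mm above its foot. When fully home in the collar the plug's foot is about 16 mm below the collar's mouth, only the tapers touch, and the contact is stiff (5 N or more per mm of further push). It can be rocked over about the mouth's edge, some 24 mm from the axis.
- steriliser: The steriliser box, fixed, white with a grey lid, 204 x 264 mm, 125 mm high to the lid's flat top, with low spring clips (3 mm above the lid) in the middle of its short ends (its +y and -y). On the lid's middle stands the white vent collar, 63 mm across. Origin: centre of the underside; z up.
- vent (a point): On the collar's axis, level with the lid's flat top. The collar's mouth faces up; inside it is a cone matching the plug's taper, 48 mm wide at the mouth, 15 mm deep, open below. The collar was screwed up or down by the last user: its mouth lies anywhere from 22 to 40 mm above this point, is not measured, and does not give under the plug.
- stopper: A bystander: a jar stopper of the same ceramic and with the same handle as the plug, but almost straight-sided and narrower: 34 mm at the foot, 38 mm at the rim. Origin: centre of its foot.
- cup: A bystander: small ceramic cup, 68 mm across, 62 mm high. Origin: centre of its underside.
- feeder: A bystander: empty feeding bottle, 58 mm across, 140 mm high. Origin: centre of its underside.
- scoop: A bystander: measuring scoop, 38 mm bowl 28 mm high with a 75 mm handle. Origin: under the bowl.
- whisk: A bystander: steel whisk lying down, 250 mm long, 44 mm thick. Origin: under its middle.
- screwring: A bystander: plastic bottle ring lying flat, 44 mm across, 16 mm high. Origin: centre of its underside.
- tin: A bystander: round metal tin, 100 mm across, 130 mm high. Origin: centre of its underside.
Things that resemble listed ones, but are neither listed nor needed, are in the scene too. Leave any turquoise look-alike of the plug alone.

How it is judged:
On the way, in this order (a step that is already met when the one before it is completed fails the run):
1. the plug is pressed home upright in the collar: contact forces adding up to at least 10 N (about 6 N of push), for 0.4 s (contact force between plug and steriliser above 10 N and horizontal distance between plug and vent below 0.002 m and angle between plug's own z axis and vertical below 0.06 rad and z of plug in the frame of vent below 0.026 m), for 0.4 s.
2. the plug is rocked over by at least 0.1 rad (6 degrees) while it still bears in the collar (angle between plug's own z axis and vertical above 0.1 rad and contact force between plug and steriliser above 0.2 N and horizontal distance between plug and vent below 0.015 m and z of plug in the frame of vent below 0.034 m), for 0.1 s.
At the end, for the whole second after the job is handed in: The plug rests released in the collar: foot within 2 mm of the collar's axis, 3 to 26 mm above the lid's top, tilted less than 0.035 rad (2 degrees), borne by the collar, at rest (horizontal distance between plug and vent below 0.002 m and angle between plug's own z axis and vertical below 0.035 rad and z of plug in the frame of vent between 0.003 and 0.026 m and contact force between plug and steriliser above 0.3 N and linear speed of plug below 0.02 m/s); the robot touches nothing.
It fails at once if the fragile plug bears on the steriliser with contact forces adding up to more than 27 N (at least 16 N of straight push: the taper's faces carry up to 1.7 times the push) (contact force between plug and steriliser above 27 N).
It fails at once if a bystander is moved by more than 20 mm (distance of any of stopper, cup, feeder, scoop, whisk, screwring, tin from where it was at the start of the episode above 0.02 m).
It also fails if it takes over 64 s, if anything falls off the work surface, if the arm or the gripper's body presses on something with over 40 N, if the wrist force passes 120 N, or if a joint passes its speed limit or range.

### The arm

A 7-joint arm with a two-finger parallel gripper is mounted at the origin on the work surface. World frame = base frame: x ahead of the robot, y to its left, z up, the work surface at z = 0. Lengths are in m, angles in rad, forces in N, time in s.
With the tool pointing down it reaches from about 0.4 to 0.85 m from the base axis. Payload 10.4 kg.
Tool frame: the origin (TCP) lies at the very end of the fingers, on their centre line; the grasp point (between the pads) lies 19 mm behind it (env.hold_point_z is the distance from the TCP to the grasp point, in m); z points along the fingers, y is the line along which they close (so a half turn about z gives the same grasp; the last joint's range is limited). The gripper opens to 85 mm and grips with 20 to 120 N. Pads are 22 mm wide; open, the fingers measure 114 mm over their backs; the gripper's body (76 mm by 85 mm) begins 54 mm behind the grasp point. The pads swing forward as they close: fully open they stand 13 mm farther back than shut.
Start: joints at [1.281, 0.332, -0.065, 1.46, 0.022, 1.35, -0.088], TCP at [0.165, -0.603, 0.231] pointing down, gripper open.
Joint ranges: [-2.6, 2.6], [-0.5, 2.12], [-1.47, 1.34], [0.16, 2.42], [-1.27, 4.41], [0.06, 2.06], [-2.6, 2.6]. Speed limits (rad/s): [2.22, 2.22, 2.79, 2.79, 3.14, 3.14, 3.14].

### API

Orientations are given as a unit quaternion [x, y, z, w].
In Python, from cell import env gives the robot as it stands. The module is installed in compiled form; this text tells all that it offers.
- The arm moves only by the tool play_rows, never from a script. Its argument "plan" is a list of rows, each a list of 4 numbers: the shift along the tool's x, y, z in mm, then the turn about the tool's z in degrees. A call has 1 to 20 rows; each row is the pose to reach, as a shift and turn from the pose commanded when the call began, along the tool's axes at that moment; what a row does not reach only later rows make up. A row lasts 1/10 s, in which the tool goes at most 50 mm and 8.59 degrees, less where a joint would pass 70% of its speed; a pose out of reach is approached as far as the arm can. A call with a gripper value outside its range is refused whole. "fingers" is the opening, from 0 (shut) to 1 (fully open), set as the call begins (left out, the last holds). The fingers move at their own pace and stop on an object; the grip force is fixed at half the most. Time passes only in rows, so rows that repeat a pose let the fingers close. It gives the time, the measured TCP pose, the force, the opening and the grip force at its end, in the units of the state.
- env.get_obs(): the state, without advancing time (a new reading comes with each control period).
- env.read_camera(name): name is "side" or "top" or "wrist"; returns a dict with "image" (480x640x3 uint8, red, green, blue), "K" (3x3 intrinsics, pixels), "T" (4x4, takes a point from camera to world coordinates). Camera axes: x right, y down, z forward; pixel columns grow to the right and rows downward; lengths in m; the calibration is good to about 2 mm. A picture is of the moment at which its call begins. There is no depth.
- env.sign_off(): hands the job in; it is judged then, once.
The state is a dict: "time": time; "joint_positions": joint angles; "qd": joint speeds; "tau": joint torques, N m; "ee_pos": TCP position; "tcp_rot": TCP orientation; "force": force on the tool from outside, world axes, zero at the start; "wrist_torque": the same for the moment, N m; "width": opening from 0.0 (shut) to 1.0 (fully open); "grasp_force": force on a finger pad.
Only numpy, scipy, OpenCV 4.12 (cv2) and the standard library are available. Lean on these libraries where they do the work, as an engineer would, in place of code of your own. Each camera call takes 0.05 s, during which the arm holds its last target. There are 200 camera calls.

## Working session

There is one attempt and no reset: what is moved stays moved. The work goes in short steps, Python scripts to look and compute and a tool call to move; the robot and the scene stay as the last step left them, time stands still between calls to the robot, and variables do not carry over. Pictures are saved under pics/ and viewed, at most 10 in all, crops included, and the job is handed in when it is done.

Besides the shell and the picture viewer there is one more tool, called after ">>>" in YAML: its name, and indented under it one key for each argument. play_rows: Moves the arm, as the interface text tells. Its arguments: {"type":"object","properties":{"plan":{"type":"array","items":{"type":"array","items":{"type":"number"}}},"fingers":{"type":"number"}},"required":["plan"]}

```bash
mkdir -p pics; ls
cat > h.py <<'E'
import numpy as np, cv2
from cell import env
from scipy.spatial.transform import Rotation as R
def snap(n,f):
    c=env.read_camera(n); cv2.imwrite('pics/'+f,c['image'][:,:,::-1]); np.savez('pics/'+f+'.npz',K=c['K'],T=c['T']); return c
def ray(f,u,v):
    d=np.load('pics/'+f+'.npz'); r=d['T'][:3,:3]@np.linalg.solve(d['K'],[u,v,1.]); return d['T'][:3,3],r
def at_z(f,u,v,z):
    o,r=ray(f,u,v); return o+r*(z-o[2])/r[2]
def proj(f,p):
    d=np.load('pics/'+f+'.npz'); q=np.linalg.inv(d['T'])@np.append(p,1); k=d['K']@q[:3]; return k[:2]/k[2]
def tool(d):
    return R.from_quat(env.get_obs()['tcp_rot']).inv().apply(d)*1000
E
python3 - <<'E'
from h import *
for n in ['top','side']:
    c=snap(n,n+'0.png'); print(c['T'].round(3),c['K'][0,0])
o=env.get_obs(); print(o, env.hold_point_z, R.from_quat(o['tcp_rot']).as_matrix().round(3))
E
```

```text
pics
[[-0.013 -0.996  0.088  0.456]
 [-1.     0.012 -0.007 -0.078]
 [ 0.006 -0.088 -0.996  1.388]
 [ 0.     0.     0.     1.   ]] 622.3670953675913
[[-0.966 -0.17   0.192  0.426]
 [-0.256  0.582 -0.772  0.556]
 [ 0.019 -0.795 -0.606  0.602]
 [ 0.     0.     0.     1.   ]] 493.55173474878205
{'time': 0.1, 'joint_positions': array([ 1.28140615,  0.33282481, -0.06469525,  1.46086937,  0.021604  ,
        1.34992656, -0.08847717]), 'qd': array([ 1.60597724e-03, -9.78130027e-05, -8.95105886e-04, -5.52138543e-04,
       -6.73108784e-04, -7.15119501e-04, -6.02311928e-04]), 'tau': array([ 1.88841572e-03, -6.26748133e+01,  4.93020017e-02, -3.92429709e+01,
        1.63798785e-02,  6.89832552e-03, -4.76155674e-05]), 'ee_pos': array([ 0.16467211, -0.60255231,  0.23057967]), 'tcp_rot': array([ 9.91113267e-01,  1.33018977e-01, -1.21693175e-04, -6.55049828e-04]), 'force': array([0.52611919, 0.41097616, 0.54066953]), 'wrist_torque': array([ 0.00876931, -0.02123632, -0.06167719]), 'grasp_force': 0.0, 'width': 0.9965137973264607} 0.0187 [[ 0.965  0.264 -0.   ]
 [ 0.264 -0.965  0.001]
 [-0.    -0.001 -1.   ]]
```

View pics/top0.png

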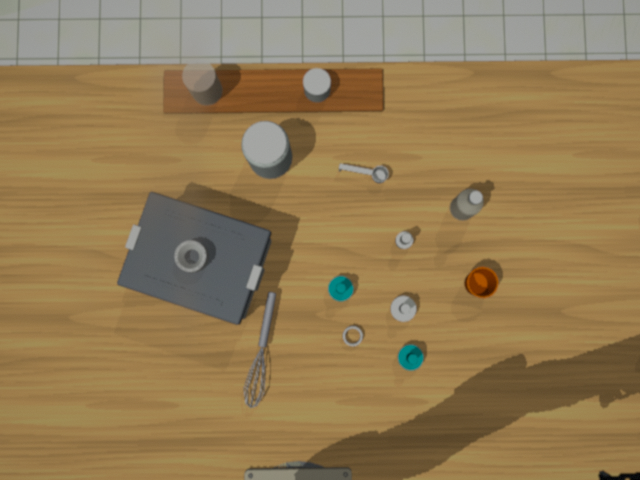

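View pics/side0.png

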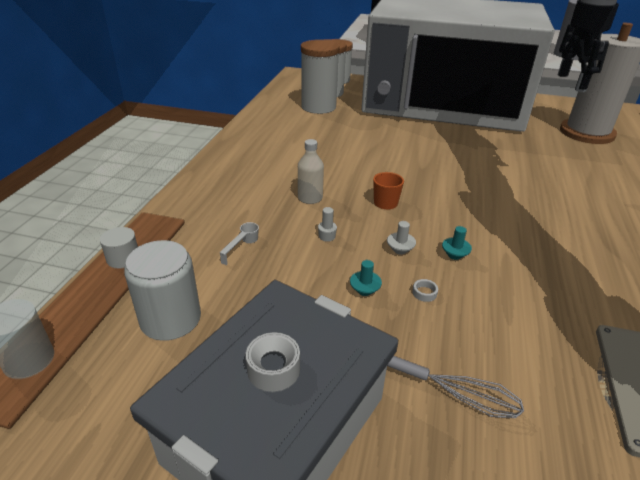

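Top view candidates: white wide-rim piece at (404,308); white narrow piece at (405,240), the stopper; turquoise look-alikes at (341,288) and (411,357). I choose (404,308). The collar is at (191,256). Next is one close crop to check the choice.

Run:
```python
from h import *
a=cv2.imread('pics/top0.png');b=cv2.imread('pics/side0.png')
A=cv2.resize(a[220:340,365:445],None,fx=5,fy=5,interpolation=2)[:600]
B=cv2.resize(b[215:265,380:430],(380,380),interpolation=2)
C=cv2.resize(a[226:286,161:221],(300,300)[::1],interpolation=2)
o=np.zeros((600,800,3),np.uint8);o[:,:400]=A;o[:300,400:700]=C;o[300:600,400:700]=cv2.resize(B,(300,300));cv2.imwrite('pics/crop0.png',o)
# white blobs
g=a.astype(int);m=((g.max(2)-g.min(2)<35)&(g.min(2)>120)).astype(np.uint8)
n,l,s,c=cv2.connectedComponentsWithStats(m)
for i in range(1,n):
    if 30<s[i,4]<3000 and s[i,1]>130: print(s[i],c[i].round(1))
print('plug rim',at_z('top0.png',404,308,.024),'handle top',at_z('top0.png',405,308.5,.066))
print('collar',at_z('top0.png',191,256,.155))
```

```text
[339 164  34  11 182] [355.6 169. ]
[376 170  10  11  82] [380.5 174.8]
[470 191  12  13 130] [475.5 197. ]
[461 204  11   9  66] [466.1 208.1]
[126 225  15  25 205] [132.6 236.9]
[396 232  17  17 205] [404.  239.9]
[174 241  32  31 394] [190.6 253.9]
[246 265  16  25 209] [253.4 276.9]
[260 293  13  54 217] [266.  319.7]
[391 296  25  26 449] [402.3 309.1]
[343 327  19  19 112] [352.2 335.8]
[255 472  29   8 107] [269.1 475.2]
plug rim [ 0.45721515 -0.23511174  0.024     ] handle top [ 0.45610154 -0.23236352  0.066     ]
collar [0.56533701 0.200904   0.155     ]
```

View pics/crop0.png

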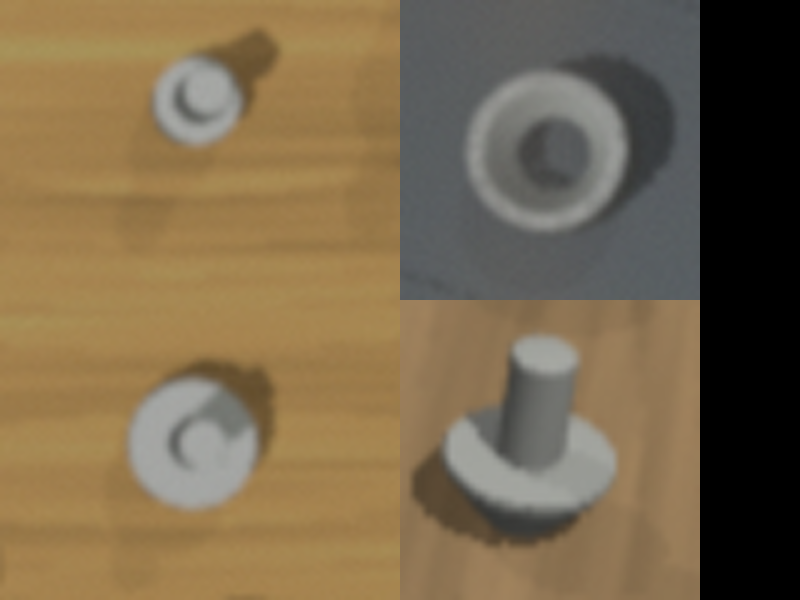

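The crop confirms it: the lower-left piece has the wide rim and tapered underside, with its rim at top-view (403,308) and handle top at (406,308). The piece above it is the narrow stopper. The collar's outer circle is centred at (190,256).

Run:
```python
from h import *
p=at_z('top0.png',403.2,308,.026); print(p, at_z('top0.png',405.6,308,.066), at_z('side0.png',403,226,.066), at_z('side0.png',402,243,.026))
for z in (.147,.156,.165): print(z, at_z('top0.png',190.2,255.8,z))
print(tool(np.array([p[0],p[1],.14])-env.get_obs()['ee_pos']))
```

```text
[ 0.45723575 -0.23313482  0.026     ] [ 0.45714003 -0.23365859  0.066     ] [ 0.45670015 -0.22362845  0.066     ] [ 0.45375287 -0.22396595  0.026     ]
0.147 [0.56646608 0.2043124  0.147     ]
0.156 [0.56566619 0.20226627 0.156     ]
0.165 [0.5648663  0.20022014 0.165     ]
[ 379.62218129 -279.08234257   90.92574443]
```

>>> play_rows:
  plan:
    - [38,-28,9,0]
    - [76,-56,18,0]
    - [114,-84,27,0]
    - [152,-112,36,0]
    - [190,-140,45,0]
    - [228,-168,54,0]
    - [266,-196,63,0]
    - [304,-224,72,0]
    - [342,-252,81,0]
    - [380,-278,90,0]
    - [380,-278,90,0]
    - [380,-278,90,0]
  fingers: 1

```text
time: 1.3
ee_pos: [0.4582, -0.2335, 0.1408]
tcp_rot: [0.991, 0.134, -0.0, -0.0]
force: [-0.4, -0.9, -1.3]
width: 1.005
grasp_force: 0.0
```

Run:
```python
from h import *
c=snap('wrist','w1.png'); o=env.get_obs(); print(o['ee_pos'],o['time'],c['T'].round(3),c['K'][0,0])
print(proj('w1.png',[.457,-.2335,.066]),proj('w1.png',[.457,-.2335,.026]))
```

```text
[ 0.45763763 -0.23488704  0.14101758] 1.35 [[ 0.266 -0.911 -0.316  0.539]
 [-0.964 -0.252 -0.087 -0.212]
 [-0.001  0.328 -0.945  0.283]
 [ 0.     0.     0.     1.   ]] 390.12923239580437
[326.85280628 253.23020746] [327.19246384 232.09599335]
```

View pics/w1.png

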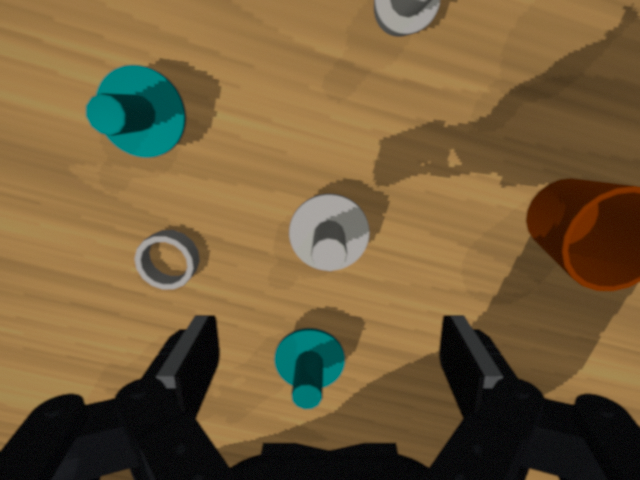

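The wrist picture has the plug's rim at (329,232) and handle top at (330,252), within about 1 mm of the estimate, and the tool is centred over it. I'll go down and grip.

>>> play_rows:
  plan:
    - [0,0,25,0]
    - [0,0,50,0]
    - [0,0,75,0]
    - [0,0,95,0]
    - [0,0,107,0]
    - [0,0,107,0]
    - [0,0,107,0]

```text
time: 2.05
ee_pos: [0.4582, -0.2353, 0.035]
tcp_rot: [0.991, 0.133, 0.0, 0.0]
force: [0.4, -0.3, 0.6]
width: 1.0
grasp_force: 0.0
```

>>> play_rows:
  plan:
    - [0,0,0,0]
    - [0,0,0,0]
    - [0,0,0,0]
    - [0,0,0,0]
    - [0,0,0,0]
    - [0,0,0,0]
    - [0,0,0,0]
    - [0,0,0,0]
  fingers: 0

```text
time: 2.85
ee_pos: [0.4583, -0.2347, 0.0347]
tcp_rot: [0.991, 0.133, 0.0, 0.0]
force: [-0.5, 0.4, 5.9]
width: 0.235
grasp_force: 58.7
```

>>> play_rows:
  plan:
    - [0,0,-25,0]
    - [0,0,-65,0]
    - [0,0,-110,0]
    - [0,0,-155,0]
    - [0,0,-190,0]
    - [0,0,-190,0]
    - [0,0,-190,0]

```text
time: 3.55
ee_pos: [0.4581, -0.2346, 0.2243]
tcp_rot: [0.991, 0.133, 0.0, 0.0]
force: [-0.6, 0.6, -2.1]
width: 0.238
grasp_force: 58.9
```

Run:
```python
from h import *
snap('wrist','w2.png'); f=[];p=[]
o=env.get_obs();print(o['ee_pos'],o['force'],o['width'],o['grasp_force'],o['time'])
for z in (.15,.156,.162): print(tool(np.append(at_z('top0.png',190.2,255.8,z)[:2],.24)-o['ee_pos']))
```

```text
[ 0.4574795  -0.23439792  0.22314518] [-0.03215687  0.774592   -1.65556258] 0.2410440328669333 58.89665042515844 3.6
[ 220.30488537 -393.90040801  -16.76610766]
[ 219.430952   -392.72510379  -16.76611401]
[ 218.55701862 -391.54979958  -16.76612035]
```

View pics/w2.png

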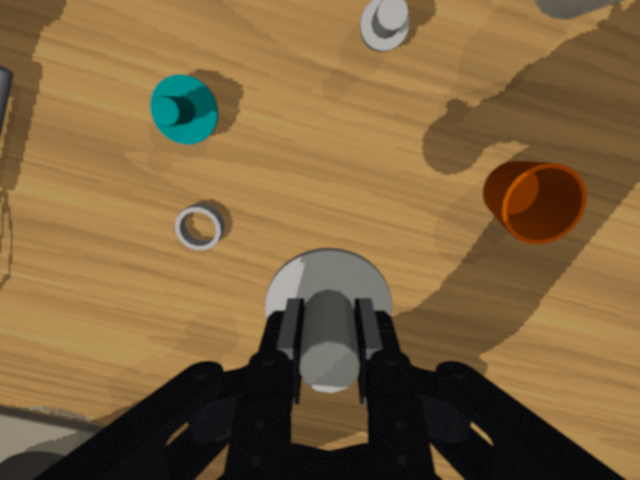

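>>> play_rows:
  plan:
    - [14,-39,-1,0]
    - [28,-78,-2,0]
    - [42,-117,-3,0]
    - [56,-156,-4,0]
    - [70,-195,-5,0]
    - [84,-234,-5,0]
    - [98,-273,-5,0]
    - [112,-312,-5,0]
    - [126,-351,-5,0]
    - [140,-380,-5,0]
    - [140,-393,-5,0]
    - [140,-393,-5,0]
    - [140,-393,-5,0]
    - [140,-393,-5,0]

```text
time: 5.0
ee_pos: [0.4897, 0.1794, 0.2288]
tcp_rot: [0.991, 0.132, -0.0, 0.001]
force: [-0.4, 0.5, -1.1]
width: 0.237
grasp_force: 59.0
```

Run:
```python
from h import *
c=snap('wrist','w3.png')
o=env.get_obs();print(o['ee_pos'],o['force'],o['tcp_rot'],o['time'])
for z in (.15,.156,.162): print(proj('w3.png',at_z('top0.png',190.2,255.8,z)))
e=np.array(o['ee_pos']);print(proj('w3.png',e+[0,0,.031]),proj('w3.png',e+[0,0,-.009]),c['T'].round(4))
```

```text
[0.48976513 0.17958723 0.22903268] [-0.01595988 -0.26953136 -0.72383185] [ 9.91281345e-01  1.31761300e-01 -1.50387333e-04  4.81719977e-04] 5.05
[320.79871954 109.41797585]
[322.84278794 111.37453253]
[324.99749215 113.43698843]
[325.794352   364.39191974] [326.41356513 305.97000108] [[ 0.2616 -0.9119 -0.3161  0.5709]
 [-0.9652 -0.2468 -0.0868  0.2006]
 [ 0.0011  0.3278 -0.9448  0.3706]
 [ 0.      0.      0.      1.    ]]
```

View pics/w3.png

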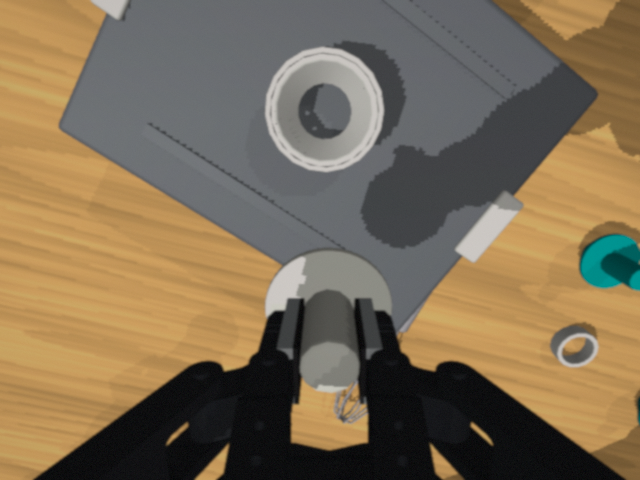

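The wrist picture has the collar's ring centred near (324,109), about 119 px wide. The gripped plug's handle top is near (330,365) and its rim spans (265–392, from 249). I'll fit the collar circle and compare it with the plug in the same image.

```bash
cat > fit.py <<'E'
from h import *
from scipy.optimize import least_squares
def collar(f,box,thr=135,r=.0315):
    g=cv2.imread('pics/'+f); x0,x1,y0,y1=box
    s=g[y0:y1,x0:x1].astype(int); m=((s.min(2)>thr)&(s.max(2)-s.min(2)<40)).astype(np.uint8)
    cs,_=cv2.findContours(m,0,1); c=max(cs,key=cv2.contourArea); c=cv2.convexHull(c)[:,0]+[x0,y0]
    e=cv2.fitEllipse(c.astype(np.float32))
    t=np.linspace(0,2*np.pi,40)
    def ell(q): 
        pts=np.array([proj(f,[q[0]+r*np.cos(a),q[1]+r*np.sin(a),q[2]]) for a in t],np.float32)
        (cx,cy),(a,b),_=cv2.fitEllipse(pts); return [cx,cy,(a*b)**.5]
    w=[e[0][0],e[0][1],(e[1][0]*e[1][1])**.5+1]
    s=least_squares(lambda q:np.array(ell(q))-w,[.565,.201,.156])
    return e,s.x
if __name__=='__main__':
    for thr in (115,130,145):
        print(collar('w3.png',(250,400,30,190),thr))
    a=cv2.imread('pics/w3.png')
    for y in (250,255,265,280,350,365,375): 
        print(y,a[y,262:396,1][::3])
    print('v',a[330:400,330,1])
    print('top',collar('top0.png',(165,215,230,285),110)[0])
E
python3 fit.py
```

```text
(((323.6093444824219, 109.0821762084961), (119.96337890625, 126.39946746826172), 174.76271057128906), array([0.56535255, 0.20173969, 0.15719487]))
(((323.8074645996094, 109.05753326416016), (118.95732116699219, 125.5381851196289), 175.70408630371094), array([0.56537247, 0.20165805, 0.15556138]))
(((323.84869384765625, 109.05584716796875), (118.42710876464844, 124.3131332397461), 176.97132873535156), array([0.56536121, 0.20165097, 0.15402771]))
250 [101 105 109 110 110 108 108 110 109 109 110 109 110 109 106  98  91  86
  89  94 104 106 107 106 103  96  91  85  90  96 104 109 108 108 107 108
 108 108 107 107 107 107 106 106 107]
255 [150 127 102 103 108 109 109 109 110 109 108 102  91 103 118 132 139 140
 140 141 141 141 140 142 141 141 139 140 141 138 124 103  90  96 105 108
 107 106 108 108 107 106 107 107 107]
265 [149 146 145 144 142 141 130  99 155 196 200 199 200 199 167 140 140 141
 141 141 140 141 142 141 141 141 140 141 141 141 142 142 141 141 141 140
 124  95 102 107 107 106 106 107 105]
280 [137 137 136 133 190 200 200 199 199 199 200 199 199 198 186 141 140 141
 140 140 14
[... 356 characters left out ...]
 139 138
 139 138 140 140 142 139 137 138 127 127 128 128 126 127 105  22  19   5
  12  12  14  13  14  13  13  21  13]
375 [ 18  16  14  15  15  12  15  11  14  11  13  22  12  89 134 137 139 137
 137 139 132 129 126 126 126 126 125 126 125 126 126 123  68  17  17   7
  13  15  14  16  11  11  15  12  17]
v [ 84  82  82  84  84  82  83  82  85  87  93 102 118 133 139 140 140 140
 141 141 141 141 141 143 141 141 141 140 140 140 139 140 140 140 140 139
 140 139 137 135 134 132 131 127 127 125 128 127 125 127 127 127 126 126
 131 153 184 195 198 198 194 190 182 166 160 160 162 165 161 159]
top ((189.4967041015625, 255.63363647460938), (31.58022117614746, 31.771753311157227), 58.44816970825195)
```

Run:
```python
from h import *
e=np.array([.4897,.1795,.2288]); M=R.from_quat([.9913,.1318,0,0])
for z in (.009,.013): print(proj('w3.png',e+M.apply([.028,0,z])))
print(proj('w3.png',e+M.apply([.0,0,-.031])))
a=cv2.imread('pics/w3.png')
print(a[244:262,318,1],a[244:262,325,1])
for c in ([.5653,.2017],[.5651,.2026]): print(tool(np.append(c,.2288)-e))
```

```text
[326.45474555 245.59914583]
[326.50343844 242.30226581]
[325.99789178 364.16736673]
[109 109 107 101  89  85  91 111 130 139 141 140 141 140 139 142 141 141] [109 107 104  96  88  90 106 126 137 140 141 141 142 140 141 142 141 141]
[ 7.87741999e+01 -1.68053576e+00 -3.50250265e-02]
[ 7.88162467e+01 -2.60153051e+00 -3.58859883e-02]
```

>>> play_rows:
  plan:
    - [20,0,0,0]
    - [45,-1,0,0]
    - [70,-2,0,0]
    - [81,-2.4,0,0]
    - [81,-2.4,10,0]
    - [81,-2.4,25,0]
    - [81,-2.4,38,0]
    - [81,-2.4,44,0]
    - [81,-2.4,44,0]
    - [81,-2.4,44,0]

```text
time: 6.05
ee_pos: [0.5669, 0.2051, 0.1856]
tcp_rot: [0.991, 0.133, 0.0, 0.0]
force: [0.0, -0.2, -1.8]
width: 0.237
grasp_force: 59.0
```

Run:
```python
from h import *
snap('side','s4.png'); c=snap('wrist','w4.png')
o=env.get_obs();print(o['ee_pos'],o['force'],o['time'])
a=cv2.imread('pics/s4.png');b=cv2.imread('pics/w4.png')
u,v=map(int,proj('s4.png',[.565,.202,.165]));print(u,v)
A=cv2.resize(a[v-50:v+50,u-65:u+65],(780,600),interpolation=2)
cv2.imwrite('pics/s4c.png',A)
```

```text
[0.56722602 0.20526671 0.1859531 ] [-0.73209226  0.76516304 -1.03763192] 6.15
272 346
```

View pics/s4c.png

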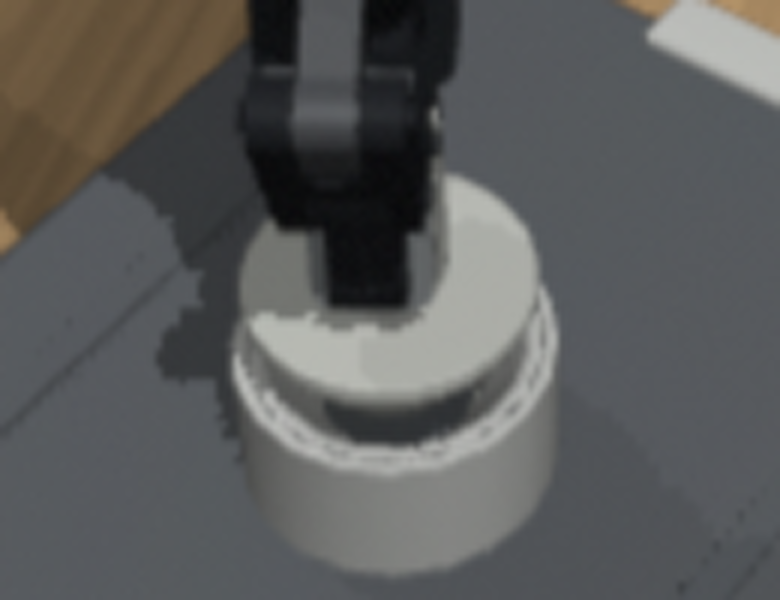

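The side crop shows the plug's rim (centre u≈390) hovering over the collar (centre u≈393), about 10 mm above home and well aligned. I'll keep lowering.

>>> play_rows:
  plan:
    - [0,0,2,0]
    - [0,0,4,0]
    - [0,0,5,0]
    - [0,0,5,0]
    - [0,0,5,0]

```text
time: 6.65
ee_pos: [0.567, 0.2051, 0.1803]
tcp_rot: [0.991, 0.133, -0.0, 0.0]
force: [0.4, -0.0, -1.1]
width: 0.238
grasp_force: 59.0
```

>>> play_rows:
  plan:
    - [0,0,0.5,0]
    - [0,0,1,0]
    - [0,0,1,0]
    - [0,0,1,0]

```text
time: 7.05
ee_pos: [0.567, 0.2052, 0.1793]
tcp_rot: [0.991, 0.133, 0.0, 0.0]
force: [-0.6, 0.4, -1.3]
width: 0.239
grasp_force: 59.0
```

>>> play_rows:
  plan:
    - [0,0,0.5,0]
    - [0,0,1,0]
    - [0,0,1,0]
    - [0,0,1,0]

```text
time: 7.45
ee_pos: [0.567, 0.2051, 0.1783]
tcp_rot: [0.991, 0.133, -0.0, 0.0]
force: [-0.1, -0.3, -0.7]
width: 0.238
grasp_force: 59.0
```

>>> play_rows:
  plan:
    - [0,0,0.5,0]
    - [0,0,0.5,0]
    - [0,0,0.5,0]

```text
time: 7.75
ee_pos: [0.567, 0.2051, 0.1778]
tcp_rot: [0.991, 0.133, 0.0, 0.0]
force: [-0.3, 0.6, -1.1]
width: 0.239
grasp_force: 59.0
```

>>> play_rows:
  plan:
    - [0,0,0.5,0]
    - [0,0,0.5,0]
    - [0,0,0.5,0]

```text
time: 8.05
ee_pos: [0.567, 0.2051, 0.1773]
tcp_rot: [0.991, 0.133, 0.0, 0.0]
force: [0.5, 0.3, -1.9]
width: 0.235
grasp_force: 59.0
```

>>> play_rows:
  plan:
    - [0,0,0.5,0]
    - [0,0,0.5,0]
    - [0,0,0.5,0]

```text
time: 8.35
ee_pos: [0.5671, 0.205, 0.1769]
tcp_rot: [0.991, 0.133, 0.0, 0.0]
force: [-0.1, -1.4, -0.2]
width: 0.236
grasp_force: 59.1
```

>>> play_rows:
  plan:
    - [0,0,0.4,0]
    - [0,0,0.4,0]
    - [0,0,0.4,0]

```text
time: 8.65
ee_pos: [0.5671, 0.2049, 0.1765]
tcp_rot: [0.991, 0.133, 0.0, 0.0]
force: [0.1, -2.0, 2.0]
width: 0.237
grasp_force: 59.3
```

Light contact, with the side force pointing -y. I'll release and let it settle and centre itself.

>>> play_rows:
  plan:
    - [0,0,0,0]
    - [0,0,0,0]
    - [0,0,0,0]
    - [0,0,0,0]
    - [0,0,0,0]
  fingers: 0.45

```text
time: 9.15
ee_pos: [0.567, 0.2052, 0.1764]
tcp_rot: [0.991, 0.133, -0.0, -0.0]
force: [-0.3, 0.1, 0.4]
width: 0.448
grasp_force: 0.0
```

Run:
```python
from h import *
snap('side','s5.png'); c=snap('wrist','w5.png')
o=env.get_obs();print(o['ee_pos'],o['force'],o['time'],o['width'])
a=cv2.imread('pics/s5.png');b=cv2.imread('pics/w5.png')
A=cv2.resize(a[306:386,222:322],(500,400),interpolation=2)
o=np.zeros((600,800,3),np.uint8);o[:400,:300]=A[:,100:400];o[:480,300:]=b[:,70:570];cv2.imwrite('pics/c5.png',o)
```

```text
[0.56698873 0.20515752 0.17639431] [ 0.38267276  0.2627567  -0.27358526] 9.25 0.4476930199796227
```

View pics/c5.png

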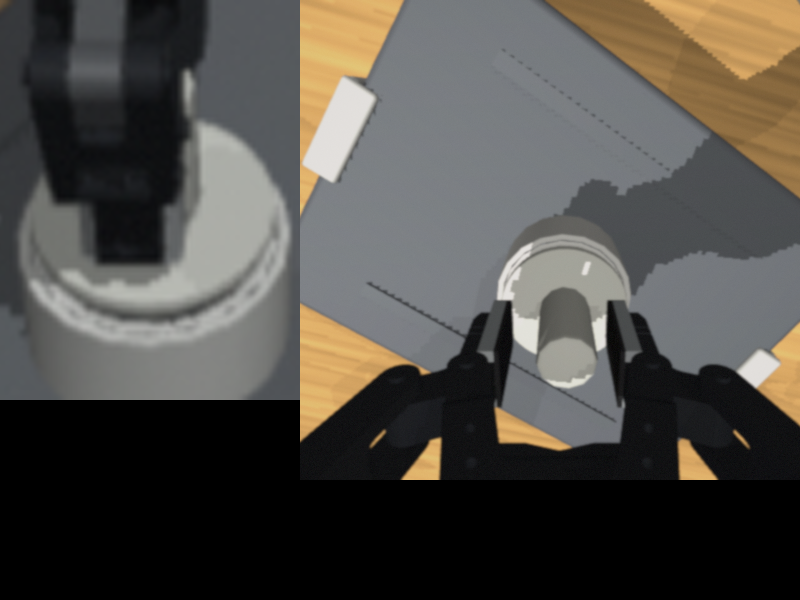

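The plug has dropped into the collar and sits roughly square. Its handle top is at wrist crop (566,362), about 6 px right of the finger centre, so the tool must shift in +y before regripping.

Run:
```python
from h import *
a=cv2.imread('pics/w5.png').astype(int).sum(2)//3
def edges(y,x0,x1):
    g=np.abs(np.diff(a[y,x0:x1].astype(float)));i=np.where(g>14)[0]; print(y,[(int(x0+k),int(a[y,x0+k]),int(a[y,x0+k+1])) for k in i])
for y in (310,330,345,355,365): edges(y,284,376)
for y in (255,265,275): edges(y,255,415)
print(a[235:270,330],a[330:395,336])
e=np.array([.567,.2051,.1764]);M=R.from_quat([.9912,.1325,0,0])
for dy in (0,.0015,.003): print(proj('w5.png',e+M.apply([0,dy,-.031])),proj('w5.png',e+M.apply([0,dy,.009])),proj('w5.png',e+M.apply([.028,dy,.009])))
```

```text
310 [(284, 198, 178), (308, 140, 122), (309, 122, 99), (310, 99, 81), (359, 103, 126)]
330 [(306, 218, 198), (307, 198, 155), (308, 155, 107), (309, 107, 82), (361, 95, 131), (362, 131, 178), (363, 178, 212), (374, 211, 169)]
345 [(289, 128, 144), (290, 144, 168), (291, 168, 194), (292, 194, 211), (305, 217, 194), (306, 194, 153), (307, 153, 115), (308, 115, 100), (315, 108, 125), (363, 87, 107), (364, 107, 152), (365, 152, 195), (366, 195, 216), (373, 221, 206), (374, 206, 165)]
355 [(308, 105, 129), (309, 129, 147), (363, 146, 129), (364, 129, 103)]
365 []
255 [(282, 117, 146), (283, 146, 179), (284, 179, 206), (298, 208, 178), (299, 178, 141), (300, 141, 116), (383, 141, 125), (384, 125, 108)]
265 [(274, 127, 156), (275, 156, 194), (276, 194, 218), (280, 219, 199), (281, 199, 172), (283, 169, 191), (284, 191, 208), (286, 208, 189), (287, 189, 159), (288, 159, 136), (353, 174, 199), (354, 199, 218), (358, 221, 206), (359, 206, 181), (360, 181, 165), (391, 138, 117), (392, 117, 95)]
275 [(269, 126, 150), (270, 150, 187), (271, 187, 214), (275, 221, 205), (276, 205, 188), (281, 183, 202), (282, 202, 220), (288, 213, 191), (289, 191, 169), (396, 143, 120), (397, 120, 96)]
[153 161 160 156 147 140 152 162 159 153 137 115 102 114 137 152 159 158
 159 159 158 158 159 159 159 160 160 160 160 159 160 160 159 160 158] [ 94  94  93  94  97 100 108 124 145 156 158 159 160 159 160 161 161 161
 162 162 160 160 160 160 159 160 160 160 158 159 158 159 159 160 158 158
 159 159 158 158 158 158 157 156 157 157 157 156 157 155 155 167 192 214
 220 220 213 188 152 125 116 106  98  87  87]
[326.36931123 364.25736347] [326.94565953 305.99935752] [326.92933191 245.69033397]
[330.79893828 364.26244031] [330.38979379 306.00365633] [330.56962101 245.69526215]
[335.22849659 364.26751708] [333.83388651 306.00795509] [334.20986369 245.70019026]
```

>>> play_rows:
  plan:
    - [0,1,0,0]
    - [0,2.1,0,0]
    - [0,2.1,0,0]
    - [0,2.1,0,0]

```text
time: 9.65
ee_pos: [0.5676, 0.203, 0.1764]
tcp_rot: [0.991, 0.133, 0.0, 0.0]
force: [-0.2, -0.9, -0.5]
width: 0.451
grasp_force: 0.0
```

>>> play_rows:
  plan:
    - [0,0,0,0]
    - [0,0,0,0]
    - [0,0,0,0]
    - [0,0,0,0]
    - [0,0,0,0]
  fingers: 0

```text
time: 10.15
ee_pos: [0.5676, 0.2031, 0.1765]
tcp_rot: [0.991, 0.133, 0.0, 0.0]
force: [-0.4, 1.0, 1.9]
width: 0.242
grasp_force: 58.6
```

>>> play_rows:
  plan:
    - [0,0,0.3,0]
    - [0,0,0.3,0]
    - [0,0,0.3,0]

```text
time: 10.45
ee_pos: [0.5677, 0.2031, 0.1764]
tcp_rot: [0.991, 0.133, 0.0, 0.0]
force: [-1.2, 0.6, 5.9]
width: 0.239
grasp_force: 58.9
```

>>> play_rows:
  plan:
    - [0,0,0.3,0]
    - [0,0,0.3,0]
    - [0,0,0.3,0]

```text
time: 10.75
ee_pos: [0.5677, 0.2032, 0.1764]
tcp_rot: [0.991, 0.133, 0.0, 0.0]
force: [-2.0, -2.0, 7.7]
width: 0.24
grasp_force: 59.3
```

>>> play_rows:
  plan:
    - [0,0,0.1,0]
    - [0,0,0.1,0]
    - [0,0,0.1,0]
    - [0,0,0.1,0]

```text
time: 11.15
ee_pos: [0.5677, 0.2032, 0.1764]
tcp_rot: [0.991, 0.133, 0.0, 0.0]
force: [-3.3, -1.1, 8.1]
width: 0.236
grasp_force: 59.3
```

```bash
python3 -c "
from h import *
f=[]
for i in range(3): env.read_camera('side'); f.append(env.get_obs()['force'])
print(np.array(f).round(1))"
```

```text
[[-1.8 -1.   7.6]
 [-2.3 -1.5  7.9]
 [-2.7 -0.9  7.4]]
```

>>> play_rows:
  plan:
    - [-0.1,0,0.1,0]
    - [-0.2,0.1,0.2,0]
    - [-0.2,0.1,0.2,0]
    - [-0.2,0.1,0.2,0]
    - [-0.2,0.1,0.2,0]
    - [-0.2,0.1,0.2,0]
    - [-0.2,0.1,0.2,0]
    - [-0.2,0.1,0.2,0]
    - [-0.2,0.1,0.2,0]
    - [-0.2,0.1,0.2,0]
    - [-0.2,0.1,0.2,0]
    - [-0.2,0.1,0.2,0]

```text
time: 12.5
ee_pos: [0.5677, 0.2032, 0.1764]
tcp_rot: [0.991, 0.133, 0.001, -0.0]
force: [-0.9, -0.9, 8.7]
width: 0.236
grasp_force: 59.3
```

```bash
python3 -c "
from h import *
f=[]
for i in range(4): env.read_camera('side'); f.append(env.get_obs()['force'])
print(np.array(f).round(1))"
```

```text
[[-1.4 -0.5  8.9]
 [-2.1 -1.   9.5]
 [-1.6 -1.   8.9]
 [-2.4 -0.9  9.8]]
```

Pressed home at about 9.3 N for over a second. Now I'll unload, loosen the fingers and raise slightly, so a finger can rock the handle from the side.

>>> play_rows:
  plan:
    - [0,0,-0.4,0]
    - [0,0,-0.7,0]
    - [0,0,-0.7,0]

```text
time: 13.0
ee_pos: [0.5676, 0.2031, 0.1764]
tcp_rot: [0.991, 0.133, 0.0, -0.0]
force: [-0.7, 1.1, 4.5]
width: 0.237
grasp_force: 58.9
```

>>> play_rows:
  plan:
    - [0,0,0,0]
    - [0,0,0,0]
    - [0,0,0,0]
    - [0,0,-6,0]
    - [0,0,-12,0]
    - [0,0,-12,0]
    - [0,0,-12,0]
  fingers: 0.42

```text
time: 13.7
ee_pos: [0.5675, 0.203, 0.1885]
tcp_rot: [0.991, 0.133, 0.0, 0.0]
force: [-0.8, 0.5, 0.1]
width: 0.422
grasp_force: 0.0
```

```bash
cat > m.py <<'E'
from h import *
import sys
f=sys.argv[1]
snap('wrist',f);o=env.get_obs();print(o['ee_pos'].round(4),o['force'].round(1),o['width'].round(3),o['time'])
a=cv2.imread('pics/'+f).astype(int).sum(2)//3
cv2.imwrite('pics/c'+f,cv2.resize(cv2.imread('pics/'+f)[200:440,220:440],(550,600),interpolation=2))
for y in (270,300,330,345,360): 
    g=np.abs(np.diff(a[y,240:430].astype(float)));print(y,[(int(240+k),int(a[y,240+k]),int(a[y,241+k])) for k in np.where(g>25)[0]])
E
python3 m.py w6.png
```

```text
Traceback (most recent call last):
  File "m.py", line 4, in <module>
    snap('wrist',f);o=env.get_obs();print(o['ee_pos'].round(4),o['force'].round(1),o['width'].round(3),o['time'])
                                                                                   ^^^^^^^^^^^^^^^^
AttributeError: 'float' object has no attribute 'round'
```

```bash
sed -i "s/o\['width'\].round(3)/o['width']/" m.py; python3 m.py w6.png
```

```text
[0.5673 0.2029 0.1881] [-0.4  0.3  0.1] 0.42314244010640745 13.8
270 [(266, 134, 172), (267, 172, 203), (272, 198, 172)]
300 [(283, 93, 134), (284, 134, 183), (285, 183, 213), (304, 207, 172), (305, 172, 117), (306, 117, 81), (352, 103, 130), (372, 203, 175), (373, 175, 124), (374, 124, 80)]
330 [(241, 82, 55), (242, 55, 29), (284, 16, 47), (285, 47, 89), (286, 89, 129), (287, 129, 159), (288, 159, 187), (301, 191, 147), (302, 147, 104), (355, 99, 136), (356, 136, 183), (357, 183, 214), (371, 116, 83), (372, 83, 47), (373, 47, 19), (415, 34, 66), (416, 66, 95)]
345 [(284, 22, 50), (285, 50, 85), (372, 92, 57), (373, 57, 28), (421, 41, 74)]
360 [(261, 40, 71), (267, 89, 62), (282, 36, 66), (283, 66, 93), (374, 100, 73), (375, 73, 42), (396, 71, 41)]
```

>>> play_rows:
  plan:
    - [0,2,0,0]
    - [0,4,0,0]
    - [0,6,0,0]
    - [0,7,0,0]
    - [0,7.5,0,0]
    - [0,8,0,0]
    - [0,8.5,0,0]
    - [0,9,0,0]
    - [0,9.5,0,0]
    - [0,10,0,0]
    - [0,10.5,0,0]
    - [0,11,0,0]
    - [0,11,0,0]
    - [0,11,0,0]

```text
time: 15.2
ee_pos: [0.5703, 0.1927, 0.1884]
tcp_rot: [0.991, 0.133, 0.0, -0.0]
force: [-0.9, 2.5, 1.9]
width: 0.42
grasp_force: 1.2
```

```bash
python3 m.py w7.png
```

```text
[0.5703 0.1926 0.1883] [0.6 2.  2.5] 0.4255320582239558 15.25
270 [(244, 131, 160), (245, 160, 194), (368, 124, 94)]
300 [(247, 143, 177), (248, 177, 205), (266, 199, 159), (267, 159, 121), (283, 87, 115), (333, 107, 133), (365, 204, 177), (366, 177, 149), (373, 97, 71)]
330 [(241, 98, 70), (242, 70, 39), (339, 107, 134), (340, 134, 177), (341, 177, 206), (371, 106, 79), (372, 79, 47), (373, 47, 17), (415, 40, 66), (416, 66, 96)]
345 [(284, 28, 66), (285, 66, 108), (286, 108, 137), (372, 93, 58), (373, 58, 28), (421, 42, 74)]
360 [(261, 42, 71), (267, 89, 63), (282, 29, 61), (283, 61, 87), (374, 104, 78), (375, 78, 46), (396, 70, 42)]
```

View pics/cw7.png

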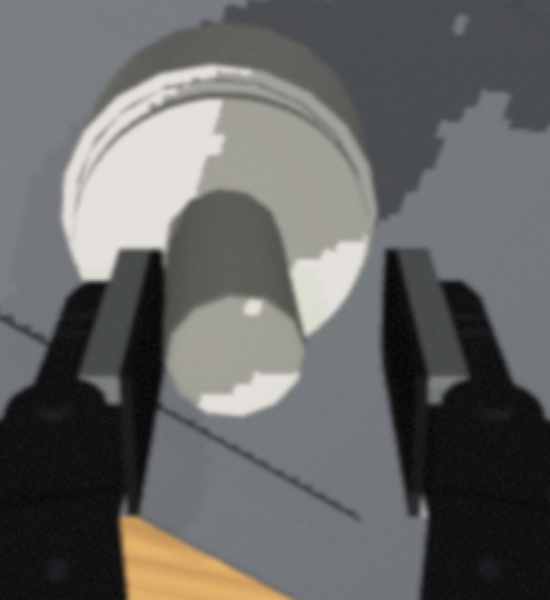

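The picture shows the left finger against the handle and the plug starting to lean right, with its rim still in the collar. I'll keep pushing.

>>> play_rows:
  plan:
    - [0,0.5,0,0]
    - [0,1,0,0]
    - [0,1.5,0,0]
    - [0,2,0,0]
    - [0,2.5,0,0]
    - [0,3,0,0]
    - [0,3,0,0]

```text
time: 15.95
ee_pos: [0.5711, 0.1898, 0.1885]
tcp_rot: [0.991, 0.133, 0.0, -0.0]
force: [-1.3, 5.3, 5.6]
width: 0.418
grasp_force: 2.8
```

```bash
python3 m.py w8.png
```

```text
[0.5711 0.1898 0.1885] [-1.5  4.6  5.7] 0.42047823184927136 16.0
270 [(240, 189, 217), (362, 122, 95)]
300 [(241, 134, 161), (242, 161, 188), (266, 199, 160), (267, 160, 121), (360, 201, 171), (361, 171, 139), (373, 98, 72)]
330 [(241, 98, 72), (242, 72, 43), (371, 108, 81), (372, 81, 46), (373, 46, 19), (415, 39, 66), (416, 66, 96)]
345 [(284, 37, 86), (285, 86, 134), (372, 91, 59), (373, 59, 29), (421, 40, 69), (422, 69, 97)]
360 [(261, 43, 73), (267, 88, 60), (282, 36, 68), (283, 68, 97), (334, 179, 153), (374, 105, 79), (375, 79, 47), (390, 54, 80), (396, 69, 43)]
```

Pad friction is holding the handle down, because the rear of the handle rises as it tips. I'll follow the arc upward.

>>> play_rows:
  plan:
    - [0,0,-0.5,0]
    - [0,0,-1,0]
    - [0,0,-1.5,0]
    - [0,0,-2,0]
    - [0,0,-2.5,0]
    - [0,0,-3,0]
    - [0,0,-3,0]

```text
time: 16.7
ee_pos: [0.5711, 0.1889, 0.1909]
tcp_rot: [0.991, 0.133, -0.0, 0.0]
force: [-0.1, 0.1, -0.7]
width: 0.419
grasp_force: 0.3
```

```bash
python3 m.py w9.png
```

```text
[0.571  0.189  0.1909] [0.2 0.5 0.1] 0.4197552853420187 16.75
270 [(360, 125, 94)]
300 [(241, 135, 166), (242, 166, 200), (266, 194, 157), (267, 157, 119), (357, 189, 157), (358, 157, 131), (373, 97, 68)]
330 [(242, 72, 41), (284, 26, 71), (285, 71, 123), (286, 123, 149), (288, 141, 107), (372, 80, 48), (373, 48, 17), (415, 37, 66), (416, 66, 96)]
345 [(284, 39, 93), (285, 93, 152), (286, 152, 190), (372, 92, 58), (373, 58, 27), (421, 42, 73), (422, 73, 99)]
360 [(261, 43, 71), (267, 90, 64), (282, 36, 64), (283, 64, 92), (374, 105, 78), (375, 78, 47), (396, 71, 43)]
```

>>> play_rows:
  plan:
    - [0,0.5,-0.5,0]
    - [0,1,-1,0]
    - [0,1.5,-1.4,0]
    - [0,2,-1.8,0]
    - [0,2,-1.8,0]
    - [0,2,-1.8,0]

```text
time: 17.35
ee_pos: [0.5716, 0.1875, 0.193]
tcp_rot: [0.991, 0.133, 0.0, 0.0]
force: [-1.7, 0.1, 0.5]
width: 0.422
grasp_force: 0.2
```

```bash
cat > v.py <<'E'
from h import *
snap('side','s10.png');snap('wrist','w10.png');o=env.get_obs();print(o['ee_pos'].round(4),o['force'].round(1),o['time'])
P0=np.array([.5675,.203,.1405]);M=R.from_quat([.9912,.1325,0,0]).as_matrix();ty=M[:,1]*[1,1,0];ax=np.cross([0,0,1],ty)
piv=P0+[0,0,.016]+.024*ty
out=[]
for f,(u,v),s in (('s10.png',(205,280),130),('w10.png',(220,220),200)):
    a=cv2.imread('pics/'+f)[v:v+s,u:u+s*390//600]if 0 else cv2.imread('pics/'+f)[v:v+s,u:u+s]
    k=400/s;a=cv2.resize(a,(400,400),interpolation=2);b=a.copy()
    for th,c in ((0,(0,0,255)),(.17,(0,255,0))):
        Q=R.from_rotvec(ax*th)
        T=lambda p:((proj(f,piv+Q.apply(P0+M@np.diag([1,-1,-1])@np.array(p)*[1,1,1]-piv))-[u,v])*k).astype(int).tolist()
        cv2.line(b,T([0,0,.026]),T([0,0,.066]),c,1)
        cv2.polylines(b,[np.array([T([.011*np.cos(t),.011*np.sin(t),.066]) for t in np.linspace(0,6.3,30)])],0,c,1)
        cv2.polylines(b,[np.array([T([.028*np.cos(t),.028*np.sin(t),.026]) for t in np.linspace(0,6.3,40)])],0,c,1)
    out.append(np.hstack([b]))
cv2.imwrite('pics/v10.png',np.hstack(out))
E
python3 v.py
```

```text
[0.5716 0.1875 0.193 ] [-0.1  0.4  0.8] 17.45
```

View pics/v10.png

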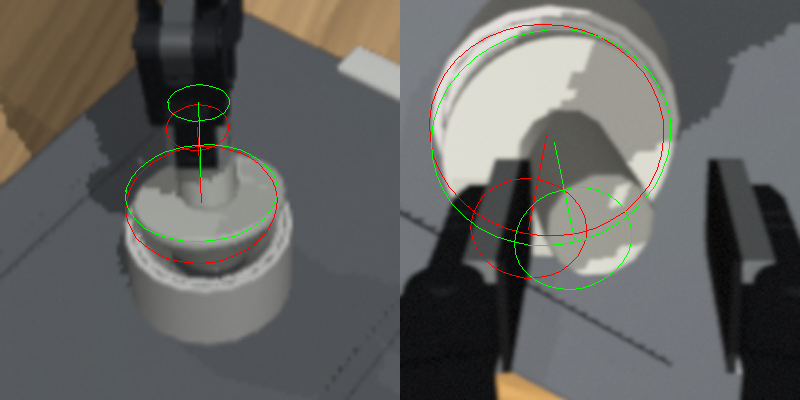

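The last picture shows the plug clearly leaning, about 0.2 rad by comparison with the overlays (handle top near (600,222)), still bearing on the collar's near edge with its far side lifted. Now I'll ease it back.

>>> play_rows:
  plan:
    - [0,-0.5,0,0]
    - [0,-1,0.5,0]
    - [0,-1.5,1,0]
    - [0,-2,1.5,0]
    - [0,-2.5,2,0]
    - [0,-3,2.5,0]
    - [0,-4,3,0]
    - [0,-5,3,0]
    - [0,-6,3,0]
    - [0,-7,3,0]
    - [0,-8,3,0]
    - [0,-9,3,0]
    - [0,-10,3,0]
    - [0,-12,3,0]
    - [0,-14,3,0]
    - [0,-16,3,0]
    - [0,-16,3,0]
    - [0,-16,3,0]

```text
time: 19.25
ee_pos: [0.5674, 0.203, 0.19]
tcp_rot: [0.991, 0.133, 0.0, 0.0]
force: [0.2, -0.6, 0.3]
width: 0.422
grasp_force: 0.0
```

```bash
python3 m.py w11.png
```

```text
[0.5674 0.2029 0.19  ] [-0.3 -0.2 -0.4] 0.42484907418154966 19.3
270 [(267, 146, 184), (268, 184, 213)]
300 [(283, 90, 134), (284, 134, 182), (285, 182, 212), (360, 91, 122), (361, 122, 162), (362, 162, 190), (372, 211, 176), (373, 176, 125), (374, 125, 85)]
330 [(241, 104, 75), (242, 75, 43), (284, 26, 71), (285, 71, 130), (286, 130, 177), (314, 201, 175), (315, 175, 136), (317, 126, 163), (318, 163, 201), (371, 114, 85), (372, 85, 49), (373, 49, 20), (415, 37, 66), (416, 66, 94)]
345 [(284, 21, 50), (285, 50, 85), (372, 91, 57), (373, 57, 28), (421, 43, 73), (422, 73, 99)]
360 [(261, 43, 70), (267, 89, 62), (282, 38, 68), (375, 79, 45), (396, 71, 42)]
```

It stayed leaning by taper friction, with the handle's right edge about 9 px off home. I'll ease it upright by closing the fingers in stages around the home centre.

>>> play_rows:
  plan:
    - [0,0,0,0]
    - [0,0,0,0]
    - [0,0,0,0]
  fingers: 0.37

```text
time: 19.6
ee_pos: [0.5674, 0.2028, 0.19]
tcp_rot: [0.991, 0.133, 0.0, 0.0]
force: [-0.4, 1.2, 0.2]
width: 0.369
grasp_force: 0.0
```

>>> play_rows:
  plan:
    - [0,0,0,0]
    - [0,0,0,0]
    - [0,0,0,0]
  fingers: 0.33

```text
time: 19.9
ee_pos: [0.5674, 0.203, 0.19]
tcp_rot: [0.991, 0.133, 0.0, 0.0]
force: [0.1, 0.6, -0.5]
width: 0.328
grasp_force: 0.0
```

>>> play_rows:
  plan:
    - [0,0,0,0]
    - [0,0,0,0]
    - [0,0,0,0]
  fingers: 0.29

```text
time: 20.2
ee_pos: [0.5674, 0.203, 0.19]
tcp_rot: [0.991, 0.133, 0.0, 0.0]
force: [-1.3, -0.9, -0.6]
width: 0.293
grasp_force: 0.0
```

>>> play_rows:
  plan:
    - [0,0,0,0]
    - [0,0,0,0]
    - [0,0,0,0]
  fingers: 0.26

```text
time: 20.5
ee_pos: [0.5674, 0.2029, 0.19]
tcp_rot: [0.991, 0.133, 0.0, 0.0]
force: [0.6, -0.9, -0.5]
width: 0.26
grasp_force: 0.1
```

```bash
python3 m.py w12.png
```

```text
[0.5674 0.2029 0.19  ] [ 0.1 -0.5  1.1] 0.2596968337207199 20.55
270 [(266, 127, 155), (267, 155, 188), (268, 188, 214), (389, 126, 98)]
300 [(269, 137, 171), (270, 171, 202), (283, 206, 170), (284, 170, 119), (285, 119, 84), (300, 43, 98), (301, 98, 160), (302, 160, 199), (304, 194, 158), (305, 158, 108), (306, 108, 78), (352, 88, 116), (353, 116, 146), (356, 147, 97), (357, 97, 43), (372, 84, 117), (373, 117, 166), (374, 166, 204)]
330 [(260, 96, 69), (261, 69, 40), (300, 24, 52), (301, 52, 86), (302, 86, 121), (356, 127, 100), (357, 100, 62), (358, 62, 26), (396, 40, 67), (397, 67, 96)]
345 [(256, 79, 47), (301, 39, 74), (302, 74, 101), (355, 101, 75), (356, 75, 42), (401, 49, 81)]
360 [(245, 89, 60), (246, 60, 31), (300, 38, 69), (301, 69, 95), (357, 92, 61), (358, 61, 28), (412, 53, 86)]
```

Upright again: the handle edges at row 300 are 305–353, against 305–352 at home. I'll close to square it, press lightly and release.

>>> play_rows:
  plan:
    - [0,0,0,0]
    - [0,0,0,0]
    - [0,0,0,0]
    - [0,0,0.2,0]
    - [0,0,0.4,0]
    - [0,0,0.4,0]
    - [0,0,0.4,0]
  fingers: 0

```text
time: 21.25
ee_pos: [0.5676, 0.203, 0.1901]
tcp_rot: [0.991, 0.133, 0.0, 0.0]
force: [-1.6, -1.2, 5.8]
width: 0.227
grasp_force: 59.1
```

>>> play_rows:
  plan:
    - [0,0,-0.3,0]
    - [0,0,-0.6,0]
    - [0,0,-0.6,0]

```text
time: 21.55
ee_pos: [0.5674, 0.2029, 0.1901]
tcp_rot: [0.991, 0.133, 0.0, 0.0]
force: [-0.3, -0.4, 2.4]
width: 0.227
grasp_force: 58.7
```

>>> play_rows:
  plan:
    - [0,0,0,0]
    - [0,0,0,0]
    - [0,0,0,0]
    - [0,0,0,0]
  fingers: 0.42

```text
time: 21.95
ee_pos: [0.5673, 0.203, 0.19]
tcp_rot: [0.991, 0.133, -0.0, -0.0]
force: [-0.1, 0.3, 0.4]
width: 0.423
grasp_force: 0.0
```

>>> play_rows:
  plan:
    - [0,0,1.5,0]
    - [0,0,1.5,0]
    - [0,0,1.5,0]

```text
time: 22.25
ee_pos: [0.5673, 0.2029, 0.1886]
tcp_rot: [0.991, 0.133, -0.0, 0.0]
force: [-0.2, 0.0, -0.5]
width: 0.419
grasp_force: 0.0
```

```bash
python3 m.py w13.png
python3 - <<'E'
import cv2,numpy as np
a,b=[cv2.imread('pics/'+f,0).astype(float) for f in('w6.png','w13.png')]
# shift of handle-top patch and rim patch between home-after-press and now
for n,(y0,y1,x0,x1) in dict(top=(325,392,294,364),rim=(238,300,262,400),lid=(60,200,200,460)).items():
    A,B=a[y0-6:y1+6,x0-6:x1+6],b[y0-6:y1+6,x0-6:x1+6]
    print(n,cv2.phaseCorrelate(A,B,cv2.createHanningWindow(A.shape[::-1],cv2.CV_64F)))
E
```

```text
[0.5674 0.203  0.1887] [0.5 0.  0.2] 0.4181251078803823 22.3
270 [(266, 136, 170), (267, 170, 203), (272, 196, 164), (274, 157, 185), (275, 185, 211), (389, 139, 112)]
300 [(283, 92, 134), (284, 134, 182), (285, 182, 213), (304, 211, 183), (305, 183, 139), (306, 139, 97), (353, 96, 122), (372, 213, 177), (373, 177, 128), (374, 128, 87)]
330 [(241, 90, 60), (242, 60, 32), (284, 17, 47), (285, 47, 85), (286, 85, 127), (287, 127, 163), (288, 163, 189), (302, 190, 154), (359, 151, 187), (360, 187, 214), (369, 170, 142), (370, 142, 114), (371, 114, 83), (372, 83, 46), (373, 46, 20), (415, 36, 66), (416, 66, 93)]
345 [(284, 21, 53), (285, 53, 85), (372, 92, 59), (373, 59, 29), (421, 42, 75)]
360 [(261, 41, 72), (267, 88, 62), (282, 36, 66), (283, 66, 95), (374, 100, 74), (375, 74, 43), (396, 70, 40)]
top ((2.2278639066904233, -6.762115492794905), 0.4445387740330077)
rim ((0.6480924479045314, -1.6564481132899544), 0.9055785977733186)
lid ((0.0960356283121655, -0.20321910259849574), 1.0149166577326398)
```

The handle top has moved towards tool +x relative to the earlier seated picture, a lean of about 0.04 rad about the finger axis. I'll turn the gripper 90° around the handle and square it in that direction too.

```bash
python3 -c "
from h import *
print(env.get_obs()['joint_positions'])"
```

```text
[ 0.1671287   0.40616849 -0.7495826   1.5497047   0.28341351  1.29766711
 -1.92266635]
```

>>> play_rows:
  plan:
    - [0,0,0,8]
    - [0,0,0,8]

```text
time: 22.5
ee_pos: [0.5674, 0.203, 0.1888]
tcp_rot: [0.998, 0.062, 0.0, 0.0]
force: [-0.6, 0.4, 0.3]
width: 0.424
grasp_force: 0.0
```

```bash
python3 -c "
from h import *
o=env.get_obs();print(o['joint_positions'],o['force'])"
```

```text
[ 0.14974225  0.39968666 -0.72534479  1.55050269  0.27183738  1.29477128
 -2.05701785] [-0.60586352  0.35735712  0.31627124]
```

Positive turn lowers joint 7 towards its limit, so I'll turn the other way, −98° from here.

>>> play_rows:
  plan:
    - [0,0,0,-8]
    - [0,0,0,-16]
    - [0,0,0,-24]
    - [0,0,0,-32]
    - [0,0,0,-40]
    - [0,0,0,-48]
    - [0,0,0,-56]
    - [0,0,0,-64]
    - [0,0,0,-72]
    - [0,0,0,-80]
    - [0,0,0,-88]
    - [0,0,0,-96]
    - [0,0,0,-98]
    - [0,0,0,-98]
    - [0,0,0,-98]

```text
time: 24.0
ee_pos: [0.5674, 0.2029, 0.1887]
tcp_rot: [0.607, 0.795, 0.0, 0.0]
force: [-0.0, 0.5, -0.1]
width: 0.421
grasp_force: 0.0
```

```bash
python3 m.py w14.png
```

```text
[0.5674 0.2029 0.1888] [-0.1 -1.   0.8] 0.420760915792737 24.05
270 [(263, 126, 163), (264, 163, 192), (386, 195, 167), (387, 167, 122), (388, 122, 92)]
300 [(283, 85, 123), (284, 123, 166), (285, 166, 195), (372, 194, 163), (373, 163, 117), (374, 117, 80)]
330 [(241, 94, 68), (242, 68, 42), (285, 39, 72), (286, 72, 98), (358, 162, 129), (359, 129, 94)]
345 [(284, 21, 48), (285, 48, 81), (305, 87, 124), (306, 124, 163), (307, 163, 192), (372, 83, 50), (373, 50, 22)]
360 [(261, 38, 64), (319, 126, 153), (389, 45, 73), (390, 73, 105)]
```

In this turned view the collar is centred at u≈325.5 and the handle top at ≈332.5. So the tool is about 1.2 mm too far +x, which caused the lean. I'll correct that and square it.

>>> play_rows:
  plan:
    - [0,-1.2,0,0]
    - [0,-1.2,0,0]
    - [0,-1.2,0,0]
    - [0,-1.2,0,0]
  fingers: 0.32

```text
time: 24.45
ee_pos: [0.5662, 0.2026, 0.1887]
tcp_rot: [0.607, 0.795, -0.0, 0.0]
force: [0.4, -0.3, -0.0]
width: 0.32
grasp_force: 0.0
```

>>> play_rows:
  plan:
    - [0,0,0,0]
    - [0,0,0,0]
    - [0,0,0,0]
  fingers: 0.26

```text
time: 24.75
ee_pos: [0.5662, 0.2026, 0.1887]
tcp_rot: [0.607, 0.795, -0.0, 0.0]
force: [-1.3, 0.2, 0.4]
width: 0.263
grasp_force: 0.1
```

>>> play_rows:
  plan:
    - [0,0,0,0]
    - [0,0,0,0]
    - [0,0,0,0]
    - [0,0,0,0]
  fingers: 0

```text
time: 25.15
ee_pos: [0.5663, 0.2027, 0.1889]
tcp_rot: [0.607, 0.795, 0.0, 0.0]
force: [-0.3, 0.0, 2.5]
width: 0.23
grasp_force: 58.7
```

```bash
python3 m.py w15.png
```

```text
[0.5663 0.2027 0.1888] [-0.2  0.   2.2] 0.23122438488282704 25.2
270 [(265, 123, 154), (266, 154, 184), (389, 173, 135), (390, 135, 100)]
300 [(269, 138, 167), (287, 175, 137), (288, 137, 104), (385, 171, 139), (386, 139, 107)]
330 [(264, 88, 62), (302, 36, 71), (303, 71, 103), (309, 143, 169), (353, 164, 128), (354, 128, 79), (355, 79, 34), (361, 36, 62)]
345 [(260, 77, 50), (302, 34, 69), (303, 69, 105), (353, 177, 144), (354, 144, 98), (355, 98, 49), (356, 49, 16)]
360 [(250, 69, 42)]
```

>>> play_rows:
  plan:
    - [0,0,0.2,0]
    - [0,0,0.3,0]
    - [0,0,0.3,0]
    - [0,0,0.3,0]

```text
time: 25.6
ee_pos: [0.5664, 0.2027, 0.1888]
tcp_rot: [0.607, 0.795, 0.0, 0.0]
force: [-1.0, -1.2, 5.1]
width: 0.228
grasp_force: 59.0
```

>>> play_rows:
  plan:
    - [0,0,-0.3,0]
    - [0,0,-0.3,0]

```text
time: 25.8
ee_pos: [0.5663, 0.2027, 0.1888]
tcp_rot: [0.607, 0.795, 0.0, 0.0]
force: [0.0, 0.3, 3.5]
width: 0.225
grasp_force: 58.8
```

>>> play_rows:
  plan:
    - [0,0,0,0]
    - [0,0,0,0]
    - [0,0,0,0]
    - [0,0,0,0]
  fingers: 0.42

```text
time: 26.2
ee_pos: [0.5661, 0.2026, 0.1885]
tcp_rot: [0.607, 0.795, -0.0, -0.0]
force: [0.8, -0.1, 0.4]
width: 0.42
grasp_force: 0.0
```

```bash
python3 m.py w16.png
```

```text
[0.5661 0.2026 0.1885] [-0.6  0.1  0.6] 0.41758645771155134 26.25
270 [(266, 135, 169), (271, 181, 155), (389, 193, 162), (390, 162, 117)]
300 [(283, 84, 124), (284, 124, 167), (285, 167, 193), (353, 92, 118), (372, 193, 164), (373, 164, 116), (374, 116, 82)]
330 [(242, 71, 42), (285, 38, 70), (354, 169, 135), (355, 135, 97), (385, 33, 61)]
345 [(284, 19, 49), (285, 49, 79), (302, 89, 127), (303, 127, 169), (356, 151, 113), (357, 113, 81), (372, 83, 51), (373, 51, 25)]
360 [(282, 31, 60), (283, 60, 88), (315, 109, 138), (389, 45, 72), (390, 72, 105), (391, 105, 131), (395, 124, 96), (396, 96, 58), (397, 58, 30)]
```

This axis is now square (handle top 329.7, collar 328). I'll turn back to check the other axis.

>>> play_rows:
  plan:
    - [0,0,0,8]
    - [0,0,0,16]
    - [0,0,0,24]
    - [0,0,0,32]
    - [0,0,0,40]
    - [0,0,0,48]
    - [0,0,0,56]
    - [0,0,0,64]
    - [0,0,0,72]
    - [0,0,0,80]
    - [0,0,0,88]
    - [0,0,0,90]
    - [0,0,0,90]
    - [0,0,0,90]

```text
time: 27.65
ee_pos: [0.5662, 0.2027, 0.1886]
tcp_rot: [0.991, 0.134, -0.0, 0.0]
force: [-0.3, -0.1, 0.0]
width: 0.416
grasp_force: 0.0
```

```bash
python3 m.py w17.png;  python3 - <<'E'
import cv2,numpy as np
a,b=[cv2.imread('pics/'+f,0).astype(float) for f in('w6.png','w17.png')]
print(a[236:256:1,330].astype(int),a[326:392:2,330].astype(int));print(b[236:256,330].astype(int),b[326:392:2,330].astype(int))
for y in (345,350,355,360): print(y,b[y,296:366:2].astype(int))
E
```

```text
[0.5662 0.2027 0.1886] [-0.4  0.6 -0.1] 0.4233629757266031 27.7
270 [(266, 137, 174), (267, 174, 207), (271, 211, 183), (390, 127, 98)]
300 [(283, 91, 133), (284, 133, 183), (285, 183, 212), (304, 211, 181), (305, 181, 134), (306, 134, 90), (372, 211, 179), (373, 179, 126), (374, 126, 87)]
330 [(241, 103, 75), (242, 75, 45), (284, 15, 42), (285, 42, 74), (286, 74, 100), (302, 197, 159), (303, 159, 124), (358, 123, 170), (359, 170, 208), (371, 106, 80), (372, 80, 45), (373, 45, 15), (415, 39, 66), (416, 66, 94)]
345 [(284, 22, 50), (285, 50, 84), (372, 92, 56), (373, 56, 28), (421, 40, 71), (422, 71, 99)]
360 [(261, 43, 72), (282, 36, 65), (283, 65, 93), (374, 101, 73), (375, 73, 43), (390, 50, 77), (396, 70, 44)]
[135 114 111 131 149 155 157 157 158 157 157 157 158 157 157 157 158 159
 157 158] [159 159 158 157 158 158 157 157 159 157 157 157 163 211 222 221 222 222
 222 219 176 122 119 118 120 116  83  92 116 117 116 117 117]
[137 152 157 157 157 157 157 157 157 156 156 157 156 157 156 157 156 156
 156 157] [159 158 158 158 159 158 157 158 156 157 158 156 157 179 220 222 222 216
 150 119 119 118 118 118 115  84  93 116 117 117 117 117 117]
345 [115 115 115 114 121 143 153 155 155 156 155 155 156 157 157 156 156 156
 156 156 158 156 156 157 155 155 145 144 142 141 127 118 120 119 120]
350 [115 115 115 114 112 117 137 151 158 161 161 160 161 157 158 155 156 157
 157 157 157 156 155 156 156 147 160 175 180 145 121 118 118 117 118]
355 [107 113 113 115 118 120 121 126 166 210 221 222 222 222 222 222 221 222
 221 221 221 221 220 211 205 201 191 144 120 118 119 119 119 120 119]
360 [106  89  72  88 114 117 120 119 119 120 122 142 175 191 201 205 211 216
 219 218 206 183 158 137 123 120 118 119 119 119 120 118 119 119 118]
```

Both axes are square, with residual lean of about 0.01 rad or less. I'll open and lift clear.

>>> play_rows:
  plan:
    - [0,0,0,0]
    - [0,0,0,0]
    - [0,0,0,0]
    - [0,0,-10,0]
    - [0,0,-30,0]
    - [0,0,-60,0]
    - [0,0,-80,0]
    - [0,0,-80,0]
    - [0,0,-80,0]
  fingers: 0.7

```text
time: 28.6
ee_pos: [0.5664, 0.2027, 0.2692]
tcp_rot: [0.991, 0.133, 0.001, 0.0]
force: [0.1, -0.4, 0.1]
width: 0.7
grasp_force: 0.0
```

Run:
```python
from h import *
o=env.get_obs();print(o['ee_pos'],o['force'],o['time'])
print(env.sign_off())
```

```text
[0.56636723 0.20270925 0.26923611] [ 0.1099847  -0.40212283  0.10850312] 28.6
the job is handed in; nothing more can be done
None
```

I pressed the plug home at about 9 N for over a second, rocked it about 0.2 rad (it stayed leaning, so I squared it with the gripper and light presses up to about 6 N), left it released and square to about 0.01 rad by the wrist images, and handed in at 28.6 s; no verdict was returned.

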